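Sort the look-alike badge tins by weight

TASK

Three look-alike closed tins of badge blanks stand on the green mat: one is full, one half full and one nearly empty. Feel their weight, then stand the heaviest in the empty near pocket of the wooden lesson tray and the lightest in the empty near pocket of the red refill crate, and leave the middle one standing on the mat. Keep the tins upright, set them down gently rather than dropping them, and do not disturb the other things.

Things in the scene. Friction and masses are not known exactly. Their poses are not given: they have to be found in the camera images.
- tin_a: one of three identical-looking closed tins, cream with coloured dots: 56 x 56 x 72 mm plus a fixed 58 x 58 x 8 mm black lid (80 high). Origin: centre of underside; z up, x, y along the sides. The hidden contents (a stack of metal blanks) are dealt at random, whatever the letter: one tin is full (530 to 690 g in all), one half full (310 to 390 g), one nearly empty (120 to 140 g). Contents have some play
- tin_b: one of three identical-looking closed tins, cream with coloured dots: 56 x 56 x 72 mm plus a fixed 58 x 58 x 8 mm black lid (80 high). Origin: centre of underside; z up, x, y along the sides. The hidden contents (a stack of metal blanks) are dealt at random, whatever the letter: one tin is full (530 to 690 g in all), one half full (310 to 390 g), one nearly empty (120 to 140 g). Contents have some play
- tin_c: one of three identical-looking closed tins, cream with coloured dots: 56 x 56 x 72 mm plus a fixed 58 x 58 x 8 mm black lid (80 high). Origin: centre of underside; z up, x, y along the sides. The hidden contents (a stack of metal blanks) are dealt at random, whatever the letter: one tin is full (530 to 690 g in all), one half full (310 to 390 g), one nearly empty (120 to 140 g). Contents have some play
- mat: green cutting mat, 220 (its x) x 420 (its y) x 4 mm, fixed to the table; origin centre of the underside. The tins start on it, in a loose row along its y
- tray: pale wooden lesson tray, fixed, 200 (its x) x 150 (its y) mm, open, walls and floor 6 mm thick, 30 mm high, split by a 6 mm wall across the middle of its x into two pockets of 91 x 138 mm; the -x one (nearer the robot) is empty, the far one holds a small thing. Origin centre of the underside. Left or right of the mat
- tray_pocket (a point): centre of the floor of the empty pocket of the pale wooden lesson tray (6 mm above the table)
- crate: red plastic refill crate, fixed, 200 (its x) x 150 (its y) mm, open, walls and floor 6 mm thick, 30 mm high, split by a 6 mm wall across the middle of its x into two pockets of 91 x 138 mm; the -x one (nearer the robot) is empty, the far one holds a small thing. Origin centre of the underside. Left or right of the mat
- crate_pocket (a point): centre of the floor of the empty pocket of the red plastic refill crate (6 mm above the table)
- mannequin: bystander: wooden artist's mannequin, 300 high, on a round base of 84 diameter; origin under the base (sizes in mm)
- tape_roll: bystander: black roll of tape lying flat, 100 diameter, 48 high; origin centre of underside (sizes in mm)
- small_tape: bystander: small yellow roll of tape, 52 diameter, 19 high, in the far pocket of the wooden tray; origin centre of underside (sizes in mm)
- paint_jar: bystander: paint jar with blue cap, 44 diameter, 55 high, in the far pocket of the red crate; origin centre of underside (sizes in mm)
- glue: bystander: glue bottle with orange cap, 48 diameter, 130 high; origin centre of underside (sizes in mm)
- pencil_box: bystander: flat orange pencil box, 75 x 150 x 18; origin centre of underside (sizes in mm)

How it is judged:
At the end, for the whole second after the job is handed in: The heaviest tin stands on the floor of the tray's near pocket, the lightest on the floor of the crate's near pocket, the middle one anywhere on the mat; all three upright within 4.5 degrees, released and at rest (under 0.02 m/s) (x of stack_full_c0 in the frame of tray between -0.0945 and -0.0025 m and y of stack_full_c0 in the frame of tray between -0.07 and 0.07 m and z of stack_full_c0 in the frame of tray between 0 and 0.046 m and x of stack_low_c0 in the frame of crate between -0.0945 and -0.0025 m and y of stack_low_c0 in the frame of crate between -0.07 and 0.07 m and z of stack_low_c0 in the frame of crate between 0 and 0.046 m and x of stack_half_c0 in the frame of mat between -0.12 and 0.12 m and y of stack_half_c0 in the frame of mat between -0.22 and 0.22 m and z of stack_half_c0 in the frame of mat between 0 and 0.045 m and angle between each of tin_a, tin_b, tin_c's own z axis and vertical below 0.08 rad and linear speed of each of tin_a, tin_b, tin_c below 0.02 m/s); the robot touches nothing.
It fails at once if a tin is dropped, thrown or knocked: it moves faster than 0.5 m/s while the fingers do not hold it ((contact force between the fingers and tin_a below 0.05 N and linear speed of tin_a above 0.5 m/s) or (contact force between the fingers and tin_b below 0.05 N and linear speed of tin_b above 0.5 m/s) or (contact force between the fingers and tin_c below 0.05 N and linear speed of tin_c above 0.5 m/s)).
It fails at once if a tin is tipped by more than 35 degrees (angle between any of tin_a, tin_b, tin_c's own z axis and vertical above 0.61 rad).
It fails at once if another thing is disturbed: moved by more than 30 mm (distance of any of mannequin, tape_roll, small_tape, paint_jar, glue, pencil_box from where it was at the start of the episode above 0.03 m).
It also fails if it takes over 70 s, if anything falls off the work surface, if the arm or the gripper's body presses on something with over 40 N, if the wrist force passes 120 N, or if a joint passes its speed limit or range.

ROBOT

A 7-joint arm with a two-finger parallel gripper is mounted at the origin on the work surface. World frame = base frame: x ahead of the robot, y to its left, z up, the work surface at z = 0. Lengths are in m, angles in rad, forces in N, time in s.
With the tool pointing down it reaches from about 0.4 to 0.9 m from the base axis. Payload 5.5 kg.
Tool frame: the origin (TCP) lies midway between the tips of the shut fingers; the grasp point (between the pads) lies 19 mm behind it; z points along the fingers, y is the line along which they close (so a half turn about z gives the same grasp; the last joint's range is limited). The gripper opens to 85 mm and grips with 20 to 120 N. Pads are 22 mm wide; open, the fingers measure 114 mm over their backs; the gripper's body (76 mm by 85 mm) begins 54 mm behind the grasp point. The pads swing forward as they close: fully open they stand 13 mm farther back than shut.
Start: joints at [-0.966, 0.501, -0.427, 1.55, 0.221, 1.138, -0.21], TCP at [0.218, 0.612, 0.206] pointing down, gripper open.
Joint ranges: [-2.88, 2.88], [-0.31, 2.03], [-1.54, 1.56], [0.2, 2.42], [-1.41, 4.55], [0.19, 2.02], [-2.57, 2.57]. Speed limits (rad/s): [2.57, 2.57, 3.14, 3.14, 3.14, 3.14, 3.14].

INTERFACE

Orientations are given as a unit quaternion [w, x, y, z].
In Python, from plant import r, read_camera gives the robot as it stands.
- The arm moves only by the tool arm_command, never from a script. Its argument "targets" is text: rows parted by semicolons, each of 6 numbers parted by spaces: the shift along the tool's x, y, z in m, then the turn, a rotation vector about the tool's x, y, z in rad. In form: dx dy dz rx ry rz; .... A call has exactly 5 rows; each row shifts and turns the commanded pose from where the row before left it, along the tool's axes as they then stand; what a row does not reach is not made up. A row lasts 1/12 s, in which the tool goes at most 41.7 mm and 7.16 degrees, less where a joint would pass 70% of its speed; a pose out of reach is approached as far as the arm can. A call with a gripper value outside its range is refused whole. "jaw" is the opening, from 0 (shut) to 1 (fully open), set as the call begins (left out, the last holds). The fingers move at their own pace and stop on an object; the grip force is fixed at half the most. Time passes only in rows, so rows that do not move let the fingers close, or fill a call up. It gives the time, the measured TCP pose, the force, the opening and the grip force at its end, in the units of the state.
- r.get_state(): the state, without advancing time (a new reading comes with each control period).
- read_camera(name): name is "side" or "top"; returns a dict with "img" (420x560x3 uint8, red, green, blue), "camera_matrix" (3x3 intrinsics, pixels), "R" (3x3) and "t" (3): a world point X has camera coordinates R X + t. Camera axes: x right, y down, z forward; pixel columns grow to the right and rows downward; lengths in m; the calibration is good to about 2 mm. A picture is of the moment at which its call begins. There is no depth.
- r.close_job(): hands the job in; it is judged then, once.
The state is a dict: "t": time; "joint_pos": joint angles; "qvel": joint speeds; "tau": joint torques, N m; "tcp_pos": TCP position; "ee_rot": TCP orientation; "ft_force": force on the tool from outside, world axes, zero at the start; "moment": the same for the moment, N m; "finger_gap": finger opening in m; "finger_force": force on a finger pad.
Only numpy, scipy, OpenCV 4.12 (cv2) and the standard library are available. Lean on these libraries where they do the work, as an engineer would, in place of code of your own. Each camera call takes 0.05 s, during which the arm holds its last target. There are 200 camera calls.

## Working session

There is one attempt and no reset: what is moved stays moved. The work goes in short steps, Python scripts to look and compute and a tool call to move; the robot and the scene stay as the last step left them, time stands still between calls to the robot, and variables do not carry over. Pictures are saved under pics/ and viewed, at most 10 in all, crops included, and the job is handed in when it is done.

Besides the shell and the picture viewer there is one more tool, called after "Emit:" as name(argument=value, ...) on one line, values as JSON. arm_command: Moves the arm, as the interface text tells. Its arguments: {"type":"object","properties":{"targets":{"type":"string"},"jaw":{"type":"number"}},"required":["targets"]}

```bash
mkdir -p pics; ls; python3 - <<'E'
from plant import r, read_camera
import cv2,numpy as np
for n in("top","side"):
    c=read_camera(n); cv2.imwrite(f"pics/{n}0.png",c["img"][:,:,::-1]); print(n,c["camera_matrix"].round(1).tolist(),c["R"].round(3).tolist(),c["t"].round(3).tolist())
s=r.get_state(); print({k:np.round(v,3) for k,v in s.items()})
E
```

```text
pics
top [[380.3, 0.0, 288.3], [0.0, 380.3, 209.1], [0.0, 0.0, 1.0]] [[-0.004, -1.0, -0.027], [-0.999, 0.005, -0.042], [0.042, 0.027, -0.999]] [0.021, 0.589, 1.046]
side [[379.8, 0.0, 278.5], [0.0, 379.8, 211.0], [0.0, 0.0, 1.0]] [[0.99, -0.141, 0.016], [-0.063, -0.54, -0.839], [0.127, 0.83, -0.543]] [-0.606, 0.085, 0.868]
{'t': np.float64(0.1), 'joint_pos': array([-0.966,  0.502, -0.427,  1.551,  0.221,  1.138, -0.21 ]), 'qvel': array([ 0.   , -0.001, -0.001, -0.003,  0.   ,  0.001,  0.   ]), 'tau': array([-1.1000e-02, -5.7082e+01, -5.8390e+00, -2.8175e+01,  1.0000e-02,
        6.0000e-03,  0.0000e+00]), 'tcp_pos': array([0.218, 0.612, 0.205]), 'ee_rot': array([-0.   ,  0.17 ,  0.985, -0.001]), 'ft_force': array([ 0.067,  0.056, -0.049]), 'moment': array([ 0.037, -0.019, -0.049]), 'finger_force': np.float64(0.0), 'finger_gap': np.float64(0.085)}
```

View pics/top0.png

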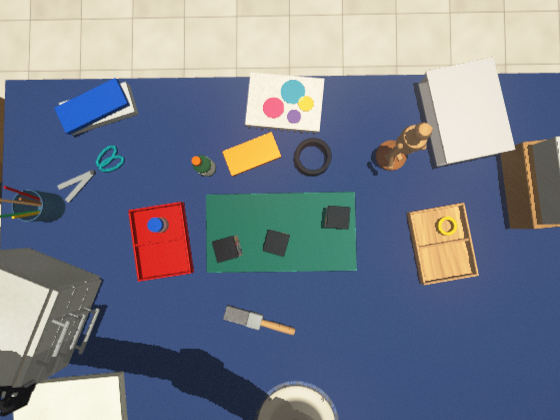

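View pics/side0.png

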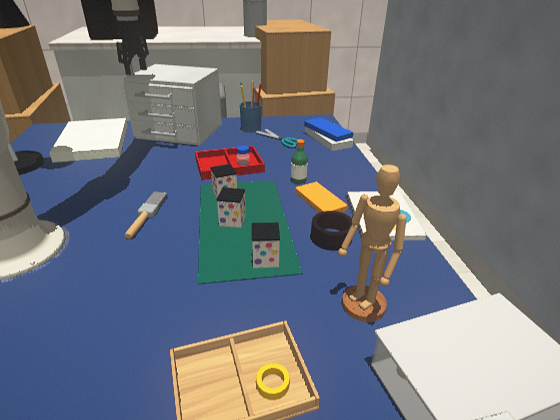

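The top view (up = +x, left = +y) shows black lids near (338,217), (277,243) and (227,249). The empty near pockets are at about (165,260) in the red crate and (449,264) in the tray. The side view agrees: all the tins are upright and the mannequin and rolls are clear of the paths.

```bash
cat > h.py <<'E'
import numpy as np,cv2
def world(c,uv,z):
    d=c["R"].T@np.linalg.solve(c["camera_matrix"],[uv[0],uv[1],1]); C=-c["R"].T@c["t"]
    return C+d*(z-C[2])/d[2]
def lids(c,box=(205,190,358,274)):
    m=(c["img"].max(2)<55).astype(np.uint8); k=np.zeros_like(m); k[box[1]:box[3],box[0]:box[2]]=1
    n,l,st,ce=cv2.connectedComponentsWithStats(m*k)
    return [(st[i],l==i) for i in range(1,n) if st[i][4]>150]
def rect(c,mask,z):
    p=np.argwhere(mask)[:,::-1]
    w=np.array([world(c,q,z)[:2] for q in p],np.float32)
    return cv2.minAreaRect(w*1000)
E
python3 - <<'E'
from h import *
from plant import r,read_camera
c=read_camera("top")
for st,m in lids(c): print(st, [np.round(v,1) for v in rect(c,m,.084)])
hsv=cv2.cvtColor(c["img"],cv2.COLOR_RGB2HSV)
for n,m,b in(("crate",((hsv[...,0]<6)|(hsv[...,0]>174))&(hsv[...,1]>150),(120,195,200,290)),("tray",(hsv[...,0]<30)&(hsv[...,1]>40)&(hsv[...,2]>60),(400,195,485,290))):
    k=np.zeros(m.shape,bool);k[b[1]:b[3],b[0]:b[2]]=1
    print(n,[np.round(v,1) for v in rect(c,cv2.morphologyEx((m&k).astype(np.uint8),cv2.MORPH_OPEN,np.ones((3,3)))>0,.03)])
x=c["img"][190:275,205:360]; cv2.imwrite("pics/z.png",cv2.resize(x,None,fx=5,fy=5,interpolation=cv2.INTER_CUBIC)[:,:,::-1])
E
```

```text
crate [array([502.8, 370.9]), array([198.2, 156.9]), np.float64(8.7)]
tray [array([ 493.6, -397.1]), array([201.1, 157.9]), np.float64(9.9)]
```

View pics/z.png

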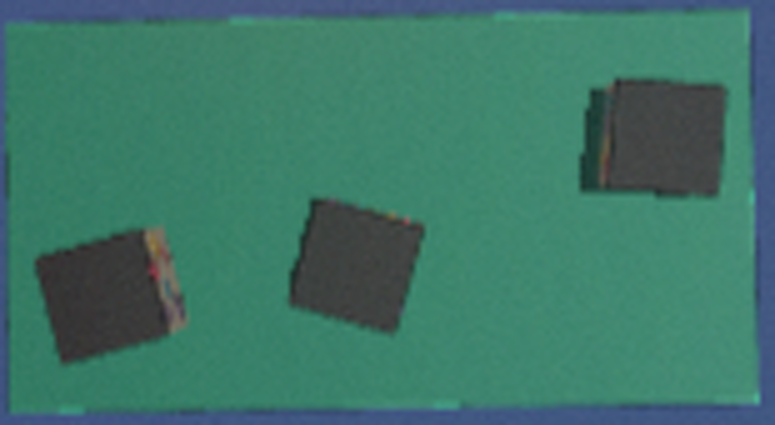

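The crop shows three lids: left at crop (104,296), middle at (358,265) and right at (667,137), each turned differently. I'll segment them by low saturation.

```bash
sed -i 's/m=(c\["img"\].max(2)<55).*; k=/i=c["img"].astype(int); m=((i.max(2)<95)\&(i.max(2)-i.min(2)<22)).astype(np.uint8); m=cv2.morphologyEx(m,cv2.MORPH_OPEN,np.ones((3,3),np.uint8)); k=/' h.py
python3 - <<'E'
from h import *
from plant import r,read_camera
c=read_camera("top")
for st,m in lids(c): print(st, [np.round(v,1) for v in rect(c,m,.084)])
E
```

```text
[325 206  25  23 506] [array([ 565.5, -108.8]), array([61.7, 56.7]), np.float64(84.7)]
[263 230  26  26 484] [array([500.3,  49.9]), array([57.4, 56.8]), np.float64(73.8)]
[213 236  26  26 485] [array([484.5, 180.1]), array([56.2, 60. ]), np.float64(15.0)]
```

```bash
cat >> h.py <<'E'
from scipy.spatial.transform import Rotation as Ro
def go(x,y,z,yaw,n):
    """rows: shift first in the present axes, then the turn (yaw = finger line from world y, deg)"""
    from plant import r
    s=r.get_state(); q=s["ee_rot"]; R=Ro.from_quat([q[1],q[2],q[3],q[0]]); M=R.as_matrix()
    d=M.T@(np.array([x,y,z])-s["tcp_pos"])
    t=np.radians(yaw); Y=np.array([-np.sin(t),np.cos(t),0]); Z=np.array([0,0,-1.]); Y*=np.sign(Y@M[:,1])
    W=np.stack([np.cross(Y,Z),Y,Z],1); rv=Ro.from_matrix(M.T@W).as_rotvec()
    print("tcp",s["tcp_pos"].round(4),"F",np.round(s["ft_force"],2),"gap",round(float(s["finger_gap"]),4),"t",round(float(s["t"]),2))
    print("shift",d.round(4),"/n",(d/n).round(4),"turn",rv.round(4),"yawnow",np.degrees(np.arctan2(-M[0,1],M[1,1])).round(1))
E
python3 -c "
from h import *
go(.4845,.180,.405,15,15)"
```

```text
tcp [0.2178 0.6119 0.205 ] F [ 0.55  0.48 -0.1 ] gap 0.0858 t 0.2
shift [-0.3961 -0.3178 -0.1996] /n [-0.0264 -0.0212 -0.0133] turn [-1.200e-03 -5.000e-04 -6.036e-01] yawnow -19.6
```

Emit:
arm_command(targets="0 0 -0.04 0 0 0;0 0 -0.04 0 0 0;0 0 -0.04 0 0 0;0 0 -0.04 0 0 0;0 0 -0.04 0 0 0", jaw=1)

```text
t: 0.62
tcp_pos: [0.2176, 0.6119, 0.4075]
ee_rot: [-0.0, 0.17, 0.985, -0.0]
ft_force: [0.9, 0.6, -0.7]
finger_gap: 0.0852
finger_force: 0.0
```

Emit:
arm_command(targets="-0.0264 -0.0212 0 0 0 0;-0.0264 -0.0212 0 0 0 0;-0.0264 -0.0212 0 0 0 0;-0.0264 -0.0212 0 0 0 0;-0.0264 -0.0212 0 0 0 0")

```text
t: 1.03
tcp_pos: [0.3072, 0.4667, 0.4056]
ee_rot: [0.0, 0.17, 0.985, -0.0]
ft_force: [1.6, -0.0, 0.5]
finger_gap: 0.0853
finger_force: 0.0
```

Emit:
arm_command(targets="-0.0264 -0.0212 0 0 0 0;-0.0264 -0.0212 0 0 0 0;-0.0264 -0.0212 0 0 0 0;-0.0264 -0.0212 0 0 0 0;-0.0264 -0.0212 0 0 0 0")

```text
t: 1.45
tcp_pos: [0.396, 0.3225, 0.4057]
ee_rot: [0.0, 0.17, 0.985, 0.0]
ft_force: [-0.2, 0.7, 0.3]
finger_gap: 0.0853
finger_force: 0.0
```

Emit:
arm_command(targets="-0.0264 -0.0212 0 0 0 0;-0.0264 -0.0212 0 0 0 0;-0.0264 -0.0212 0 0 0 0;-0.0264 -0.0212 0 0 0 0;-0.0264 -0.0212 0 0 0 0")

```text
t: 1.87
tcp_pos: [0.4848, 0.1785, 0.4057]
ee_rot: [0.0, 0.17, 0.985, 0.0]
ft_force: [0.5, 1.0, 0.2]
finger_gap: 0.0853
finger_force: 0.0
```

Emit:
arm_command(targets="0 0 0.038 0 0 -0.1208;0 0 0.038 0 0 -0.1208;0 0 0.038 0 0 -0.1208;0 0 0.038 0 0 -0.1208;0 0 0.038 0 0 -0.1208")

```text
t: 2.28
tcp_pos: [0.4841, 0.1799, 0.2142]
ee_rot: [0.0, -0.134, 0.991, 0.0]
ft_force: [0.5, -0.2, 0.0]
finger_gap: 0.0852
finger_force: 0.0
```

```bash
python3 -c "
from h import *
from plant import read_camera
go(.4845,.180,.034,15,5)
c=read_camera('side'); cv2.imwrite('pics/s1.png',cv2.resize(c['img'][100:300,130:400],None,fx=2.8,fy=2.8)[:,:,::-1])"
```

```text
tcp [0.4841 0.1799 0.2142] F [ 0.52 -0.2   0.02] gap 0.0852 t 2.28
shift [-3.000e-04 -1.000e-04  1.802e-01] /n [-0.0001 -0.      0.036 ] turn [0.0002 0.0006 0.0063] yawnow 15.4
```

View pics/s1.png

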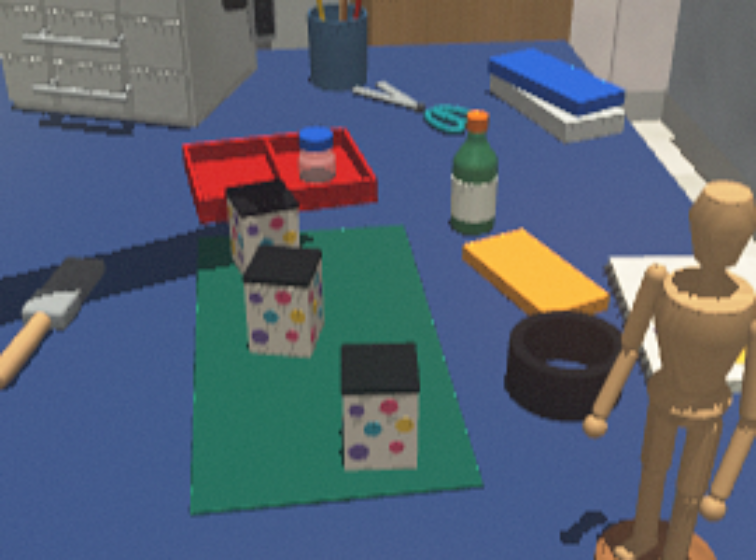

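The view shows the fingertips above the left tin, at crop (260,25) over the lid at (263,197). All the tins are standing. Next I descend, grip and lift gently.

Emit:
arm_command(targets="0 0 0.036 0 0 0;0 0 0.036 0 0 0;0 0 0.036 0 0 0;0 0 0.036 0 0 0;0 0 0.034 0 0 0")

```text
t: 2.75
tcp_pos: [0.4849, 0.1802, 0.0371]
ee_rot: [0.0, -0.129, 0.992, 0.0]
ft_force: [0.0, 0.1, -0.4]
finger_gap: 0.0852
finger_force: 0.0
```

Emit:
arm_command(targets="0 0 0 0 0 0;0 0 0 0 0 0;0 0 0 0 0 0;0 0 0 0 0 0;0 0 0 0 0 0", jaw=0)

```text
t: 3.17
tcp_pos: [0.4856, 0.1803, 0.0396]
ee_rot: [0.001, -0.13, 0.991, 0.0]
ft_force: [-0.1, -0.7, -6.3]
finger_gap: 0.0563
finger_force: 64.8
```

Emit:
arm_command(targets="0 0 0 0 0 0;0 0 0 0 0 0;0 0 0 0 0 0;0 0 0 0 0 0;0 0 0 0 0 0")

```text
t: 3.58
tcp_pos: [0.4854, 0.1803, 0.0391]
ee_rot: [0.001, -0.131, 0.991, 0.0]
ft_force: [-2.3, -0.5, 7.8]
finger_gap: 0.0562
finger_force: 66.3
```

Emit:
arm_command(targets="0 0 -0.01 0 0 0;0 0 -0.02 0 0 0;0 0 -0.02 0 0 0;0 0 -0.01 0 0 0;0 0 0 0 0 0")

```text
t: 4.0
tcp_pos: [0.4861, 0.1808, 0.1001]
ee_rot: [0.002, -0.131, 0.991, 0.001]
ft_force: [0.0, 0.8, -5.8]
finger_gap: 0.0561
finger_force: 66.5
```

Emit:
arm_command(targets="0 0 0 0 0 0;0 0 0 0 0 0;0 0 0 0 0 0;0 0 0 0 0 0;0 0 0 0 0 0")

```text
t: 4.42
tcp_pos: [0.4837, 0.1799, 0.0968]
ee_rot: [-0.001, -0.131, 0.991, -0.0]
ft_force: [0.2, -0.2, -6.1]
finger_gap: 0.0566
finger_force: 66.5
```

Emit:
arm_command(targets="0 0 0 0 0 0;0 0 0 0 0 0;0 0 0 0 0 0;0 0 0 0 0 0;0 0 0 0 0 0")

```text
t: 4.83
tcp_pos: [0.4844, 0.1801, 0.0977]
ee_rot: [0.0, -0.131, 0.991, 0.0]
ft_force: [-0.2, 0.2, -6.4]
finger_gap: 0.0561
finger_force: 66.5
```

6.2 N is about 0.63 kg, so this is the full tin. I'll check the pocket estimates with an overlay before carrying it.

```bash
python3 - <<'E'
from h import *
from plant import read_camera
c=read_camera("top"); im=c["img"][:,:,::-1].copy(); im=cv2.resize(im,None,fx=4,fy=4,interpolation=cv2.INTER_CUBIC)
def P(X): 
    q=c["R"]@X+c["t"]; u=c["camera_matrix"]@q/q[2]; return ((u[:2]+.5)*4).astype(int)
for x,y,a in((.5025,.375,8.7),(.494,-.401,9.9)):
    t=np.radians(a); A=np.array([[np.cos(t),-np.sin(t)],[np.sin(t),np.cos(t)]])
    for z,rc,col in((.03,(-.1,.1,-.075,.075),(255,255,0)),(.006,(-.094,-.003,-.069,.069),(0,255,0))):
        p=np.array([P(np.r_[A@[rc[i],rc[j]]+[x,y],z]) for i,j in((0,2),(1,2),(1,3),(0,3))])
        cv2.polylines(im,[p],True,col,1)
    print(A@[-.0485,0]+[x,y])
cv2.imwrite("pics/ov.png",np.hstack([im[780:1160,480:800],im[780:1160,1600:1940]]))
go(.446,-.409,.2,9.9,18)
E
```

```text
[0.45455805 0.36766385]
[ 0.4462222  -0.40933856]
tcp [0.4844 0.1801 0.0977] F [-0.38 -0.05 -5.89] gap 0.0561 t 4.88
shift [ 0.1898 -0.559  -0.1023] /n [ 0.0105 -0.0311 -0.0057] turn [0.     0.0001 0.0895] yawnow 15.0
```

View pics/ov.png

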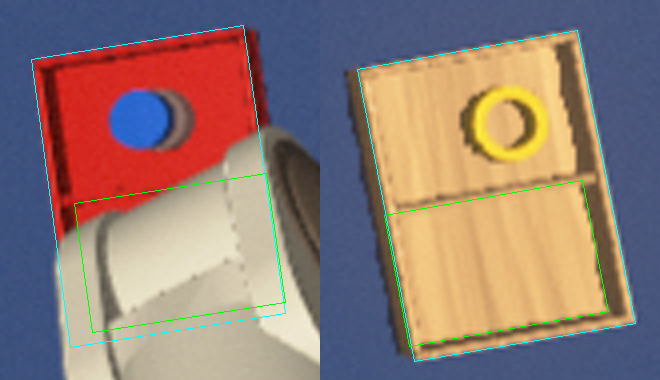

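The overlay fits both containers well; the tray rim and pocket coincide with the drawn outlines. Next I carry the full tin over.

Emit:
arm_command(targets="0 0 -0.02 0 0 0;0 0 -0.02 0 0 0;0 0 -0.02 0 0 0;0 0 -0.02 0 0 0;0.005 -0.014 -0.02 0 0 0")

```text
t: 5.3
tcp_pos: [0.4829, 0.1688, 0.1989]
ee_rot: [0.001, -0.133, 0.991, 0.001]
ft_force: [0.8, 0.2, -6.2]
finger_gap: 0.0566
finger_force: 67.3
```

Emit:
arm_command(targets="0.0095 -0.028 0 0 0 0;0.0095 -0.028 0 0 0 0;0.0095 -0.028 0 0 0 0;0.0095 -0.028 0 0 0 0;0.0095 -0.028 0 0 0 0")

```text
t: 5.72
tcp_pos: [0.4731, 0.0164, 0.1979]
ee_rot: [0.0, -0.131, 0.991, -0.0]
ft_force: [0.7, -0.1, -6.1]
finger_gap: 0.0568
finger_force: 67.6
```

Emit:
arm_command(targets="0.0095 -0.028 0 0 0 0;0.0095 -0.028 0 0 0 0;0.0095 -0.028 0 0 0 0;0.0095 -0.028 0 0 0 0;0.0095 -0.028 0 0 0 0")

```text
t: 6.13
tcp_pos: [0.4635, -0.1311, 0.1978]
ee_rot: [0.0, -0.131, 0.991, -0.0]
ft_force: [-0.4, 0.2, -6.2]
finger_gap: 0.0563
finger_force: 67.6
```

Emit:
arm_command(targets="0.0095 -0.028 0 0 0 0;0.0095 -0.028 0 0 0 0;0.0095 -0.028 0 0 0 0;0.0095 -0.028 0 0 0 0;0.0095 -0.028 0 0 0 0")

```text
t: 6.55
tcp_pos: [0.454, -0.2785, 0.1977]
ee_rot: [0.0, -0.131, 0.991, 0.0]
ft_force: [1.1, 0.5, -6.7]
finger_gap: 0.0561
finger_force: 67.6
```

Emit:
arm_command(targets="0.0095 -0.028 0 0 0 0;0.0095 -0.028 0 0 0 0;0.0095 -0.028 0 0 0 0;0.0095 -0.028 0 0 0 0;0.005 -0.014 0 0 0 0.089")

```text
t: 6.97
tcp_pos: [0.4436, -0.4152, 0.1976]
ee_rot: [-0.0, -0.085, 0.996, -0.001]
ft_force: [-1.1, -1.7, -5.8]
finger_gap: 0.0565
finger_force: 67.7
```

```bash
python3 -c "
from h import *
from plant import read_camera
c=read_camera('side')
go(.446,-.409,.042,9.9,5)
cv2.imwrite('pics/s2.png',c['img'][100:,100:460,::-1])"
```

```text
tcp [ 0.4428 -0.4175  0.1976] F [-0.91 -6.02 -5.09] gap 0.0561 t 7.02
shift [-0.0047  0.0086  0.1556] /n [-0.0009  0.0017  0.0311] turn [-0.0043 -0.0013 -0.0151] yawnow 9.0
```

View pics/s2.png

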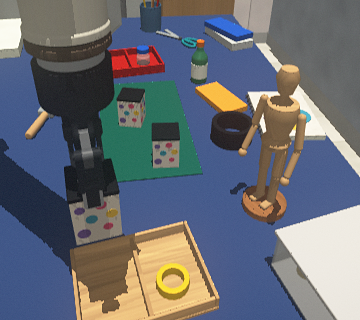

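The view shows the tin held upright over the tray's near pocket, at crop (95,215), and the other two still on the mat. Lowering in stages.

Emit:
arm_command(targets="-0.002 0.003 0.03 0 0 0;0 0 0.035 0 0 0;0 0 0.035 0 0 0;0 0 0.025 0 0 0;0 0 0.01 0 0 0")

```text
t: 7.43
tcp_pos: [0.4443, -0.4037, 0.0581]
ee_rot: [-0.003, -0.087, 0.996, 0.003]
ft_force: [-1.1, 1.3, -7.0]
finger_gap: 0.0562
finger_force: 69.5
```

Emit:
arm_command(targets="0 0 0.004 0 0 0;0 0 0 0 0 0;0 0 0 0 0 0;0 0 0 0 0 0;0 0 0 0 0 0")

```text
t: 7.85
tcp_pos: [0.4483, -0.4079, 0.0607]
ee_rot: [0.001, -0.087, 0.996, -0.001]
ft_force: [-0.3, 0.3, -5.5]
finger_gap: 0.0561
finger_force: 69.5
```

Emit:
arm_command(targets="0 0 0.005 0 0 0;0 0 0.004 0 0 0;0 0 0.003 0 0 0;0 0 0 0 0 0;0 0 0 0 0 0")

```text
t: 8.27
tcp_pos: [0.4466, -0.4066, 0.0462]
ee_rot: [-0.0, -0.086, 0.996, 0.0]
ft_force: [0.1, -0.0, -6.4]
finger_gap: 0.056
finger_force: 69.5
```

Emit:
arm_command(targets="0 0 0.003 0 0 0;0 0 0 0 0 0;0 0 0 0 0 0;0 0 0 0 0 0;0 0 0 0 0 0")

```text
t: 8.68
tcp_pos: [0.4471, -0.4069, 0.0438]
ee_rot: [0.0, -0.086, 0.996, -0.0]
ft_force: [-0.1, -0.1, -6.6]
finger_gap: 0.0565
finger_force: 69.5
```

Emit:
arm_command(targets="0 0 0.002 0 0 0;0 0 0 0 0 0;0 0 0 0 0 0;0 0 0 0 0 0;0 0 0 0 0 0")

```text
t: 9.1
tcp_pos: [0.447, -0.4069, 0.0417]
ee_rot: [0.0, -0.087, 0.996, 0.0]
ft_force: [-0.8, 0.4, -6.3]
finger_gap: 0.0563
finger_force: 69.5
```

Emit:
arm_command(targets="0 0 0.001 0 0 0;0 0 0 0 0 0;0 0 0 0 0 0;0 0 0 0 0 0;0 0 0 0 0 0")

```text
t: 9.52
tcp_pos: [0.4472, -0.407, 0.0413]
ee_rot: [0.0, -0.086, 0.996, -0.0]
ft_force: [-2.1, 1.8, 5.0]
finger_gap: 0.0563
finger_force: 70.6
```

Contact with the floor is felt. Releasing.

Emit:
arm_command(targets="0 0 0 0 0 0;0 0 0 0 0 0;0 0 0 0 0 0;0 0 0 0 0 0;0 0 0 0 0 0", jaw=1)

```text
t: 9.93
tcp_pos: [0.4473, -0.4072, 0.0408]
ee_rot: [0.0, -0.086, 0.996, -0.0]
ft_force: [-0.7, 0.7, 0.4]
finger_gap: 0.0855
finger_force: 0.0
```

Emit:
arm_command(targets="0 0 0 0 0 0;0 0 -0.02 0 0 0;0 0 -0.035 0 0 0;0 0 -0.04 0 0 0;0 0 -0.04 0 0 0")

```text
t: 10.35
tcp_pos: [0.4463, -0.4064, 0.1765]
ee_rot: [-0.001, -0.086, 0.996, 0.001]
ft_force: [1.0, -0.8, 0.8]
finger_gap: 0.0852
finger_force: 0.0
```

```bash
python3 -c "
from h import *
go(.5655,-.111,.16,-5.3,10)"
```

```text
tcp [ 0.4463 -0.4064  0.1765] F [ 0.95 -0.78  0.76] gap 0.0852 t 10.35
shift [-0.1683  0.2704  0.0166] /n [-0.0168  0.027   0.0017] turn [ 0.0012 -0.0015  0.2656] yawnow 9.9
```

Emit:
arm_command(targets="-0.0168 0.027 0 0 0 0;-0.0168 0.027 0 0 0 0;-0.0168 0.027 0 0 0 0;-0.0168 0.027 0 0 0 0;-0.0168 0.027 0 0 0 0")

```text
t: 10.77
tcp_pos: [0.5069, -0.2581, 0.176]
ee_rot: [0.0, -0.086, 0.996, -0.0]
ft_force: [1.0, -0.2, 0.5]
finger_gap: 0.0852
finger_force: 0.0
```

Emit:
arm_command(targets="-0.0168 0.027 0 0 0 0;-0.0168 0.027 0 0 0 0;-0.0168 0.027 0 0 0 0;-0.0168 0.027 0 0 0 0;-0.0168 0.027 0 0 0 0")

```text
t: 11.18
tcp_pos: [0.5664, -0.1105, 0.1759]
ee_rot: [0.0, -0.086, 0.996, -0.0]
ft_force: [0.8, -0.3, -1.0]
finger_gap: 0.0857
finger_force: 0.0
```

Emit:
arm_command(targets="0 0 0 0 0 0.089;0 0 0 0 0 0.089;0 0 0 0 0 0.088;0 0 0 0 0 0;0 0 0 0 0 0")

```text
t: 11.6
tcp_pos: [0.5659, -0.1119, 0.1757]
ee_rot: [-0.0, 0.045, 0.999, -0.0]
ft_force: [-0.8, 0.6, -0.5]
finger_gap: 0.0852
finger_force: 0.0
```

```bash
python3 -c "
from h import *
go(.5655,-.111,.038,-5.3,5)"
```

```text
tcp [ 0.5659 -0.1119  0.1757] F [-0.76  0.6  -0.54] gap 0.0852 t 11.6
shift [0.0005 0.0009 0.1377] /n [0.0001 0.0002 0.0275] turn [-0.0002 -0.      0.0024] yawnow -5.2
```

Emit:
arm_command(targets="0 0 0.03 0 0 0;0 0 0.03 0 0 0;0 0 0.03 0 0 0;0 0 0.03 0 0 0;0 0 0.018 0 0 0")

```text
t: 12.02
tcp_pos: [0.564, -0.1118, 0.0347]
ee_rot: [-0.002, 0.045, 0.999, 0.0]
ft_force: [0.3, -0.1, 0.5]
finger_gap: 0.0858
finger_force: 0.0
```

Emit:
arm_command(targets="0 0 0 0 0 0;0 0 0 0 0 0;0 0 0 0 0 0;0 0 0 0 0 0;0 0 0 0 0 0", jaw=0)

```text
t: 12.43
tcp_pos: [0.5669, -0.1122, 0.039]
ee_rot: [0.001, 0.046, 0.999, -0.0]
ft_force: [0.4, 0.1, -3.1]
finger_gap: 0.0565
finger_force: 64.2
```

Emit:
arm_command(targets="0 0 0 0 0 0;0 0 0 0 0 0;0 0 0 0 0 0;0 0 0 0 0 0;0 0 0 0 0 0")

```text
t: 12.85
tcp_pos: [0.5666, -0.112, 0.0386]
ee_rot: [0.001, 0.046, 0.999, -0.0]
ft_force: [-0.3, -0.1, 5.4]
finger_gap: 0.0559
finger_force: 65.2
```

Emit:
arm_command(targets="0 0 -0.01 0 0 0;0 0 -0.015 0 0 0;0 0 -0.01 0 0 0;0 0 0 0 0 0;0 0 0 0 0 0")

```text
t: 13.27
tcp_pos: [0.5664, -0.112, 0.0733]
ee_rot: [0.001, 0.046, 0.999, -0.0]
ft_force: [-0.6, 0.4, -4.1]
finger_gap: 0.0563
finger_force: 65.1
```

Emit:
arm_command(targets="0 0 0 0 0 0;0 0 0 0 0 0;0 0 0 0 0 0;0 0 0 0 0 0;0 0 0 0 0 0")

```text
t: 13.68
tcp_pos: [0.5657, -0.1119, 0.0722]
ee_rot: [-0.0, 0.046, 0.999, 0.0]
ft_force: [0.4, 0.3, -3.5]
finger_gap: 0.0566
finger_force: 65.1
```

Emit:
arm_command(targets="0 0 0 0 0 0;0 0 0 0 0 0;0 0 0 0 0 0;0 0 0 0 0 0;0 0 0 0 0 0")

```text
t: 14.1
tcp_pos: [0.5659, -0.1119, 0.0727]
ee_rot: [-0.0, 0.046, 0.999, 0.0]
ft_force: [-0.3, 0.6, -2.2]
finger_gap: 0.0562
finger_force: 65.1
```

The readings scatter, so I'll take more before deciding.

Emit:
arm_command(targets="0 0 0 0 0 0;0 0 0 0 0 0;0 0 0 0 0 0;0 0 0 0 0 0;0 0 0 0 0 0")

```text
t: 14.52
tcp_pos: [0.5659, -0.1119, 0.0727]
ee_rot: [0.0, 0.046, 0.999, 0.0]
ft_force: [-0.7, -0.4, -4.1]
finger_gap: 0.0562
finger_force: 65.1
```

```bash
python3 -c "
from plant import r,read_camera
import numpy as np
f=[]
for i in range(12): read_camera('top'); f.append(r.get_state()['ft_force'][2])
print(np.round(f,1),np.mean(f))"
```

```text
[-2.8 -3.7 -3.3 -4.  -3.5 -3.6 -3.6 -3.2 -4.1 -3.4 -4.5 -4.7] -3.6977732483343098
```

About 3.7 N, so 0.37 kg: the half-full tin. I set it back down where it stood on the mat.

Emit:
arm_command(targets="0 0 0.012 0 0 0;0 0 0.01 0 0 0;0 0 0.006 0 0 0;0 0 0.003 0 0 0;0 0 0 0 0 0")

```text
t: 15.53
tcp_pos: [0.5646, -0.1117, 0.04]
ee_rot: [-0.001, 0.046, 0.999, 0.0]
ft_force: [-0.4, -0.2, -2.6]
finger_gap: 0.0563
finger_force: 65.1
```

Emit:
arm_command(targets="0 0 0.002 0 0 0;0 0 0 0 0 0;0 0 0.001 0 0 0;0 0 0 0 0 0;0 0 0 0 0 0")

```text
t: 15.95
tcp_pos: [0.5662, -0.112, 0.039]
ee_rot: [0.0, 0.046, 0.999, -0.0]
ft_force: [0.4, 0.1, -3.3]
finger_gap: 0.0562
finger_force: 65.1
```

Emit:
arm_command(targets="0 0 0.001 0 0 0;0 0 0 0 0 0;0 0 0 0 0 0;0 0 0 0 0 0;0 0 0 0 0 0")

```text
t: 16.37
tcp_pos: [0.5665, -0.1119, 0.0386]
ee_rot: [0.001, 0.046, 0.999, 0.0]
ft_force: [-2.1, 0.8, 5.5]
finger_gap: 0.0565
finger_force: 66.1
```

Emit:
arm_command(targets="0 0 0 0 0 0;0 0 0 0 0 0;0 0 0 0 0 0;0 0 0 0 0 0;0 0 0 0 0 0", jaw=1)

```text
t: 16.78
tcp_pos: [0.566, -0.1119, 0.0376]
ee_rot: [0.0, 0.046, 0.999, 0.0]
ft_force: [-0.2, 0.6, 0.8]
finger_gap: 0.0857
finger_force: 0.0
```

Emit:
arm_command(targets="0 0 0 0 0 0;0 0 -0.02 0 0 0;0 0 -0.035 0 0 0;0 0 -0.04 0 0 0;0 0 -0.04 0 0 0")

```text
t: 17.2
tcp_pos: [0.565, -0.1118, 0.1734]
ee_rot: [-0.001, 0.046, 0.999, 0.0]
ft_force: [0.8, -0.1, 0.5]
finger_gap: 0.0855
finger_force: 0.0
```

```bash
python3 -c "
from h import *
go(.500,.050,.175,-16.2,5)"
```

```text
tcp [ 0.565  -0.1118  0.1734] F [ 0.77 -0.14  0.49] gap 0.0855 t 17.2
shift [ 0.0797  0.1551 -0.0014] /n [ 0.0159  0.031  -0.0003] turn [-1.0e-04 -2.1e-03  1.9e-01] yawnow -5.3
```

Emit:
arm_command(targets="0.0159 0.031 0 0 0 0;0.0159 0.031 0 0 0 0;0.0159 0.031 0 0 0 0;0.0159 0.031 0 0 0 0;0.0159 0.031 0 0 0 0")

```text
t: 17.62
tcp_pos: [0.5003, 0.0511, 0.1729]
ee_rot: [0.0, 0.047, 0.999, 0.0]
ft_force: [1.2, 1.4, -0.4]
finger_gap: 0.0852
finger_force: 0.0
```

Emit:
arm_command(targets="0 0 0 0 0 0.095;0 0 0 0 0 0.095;0 0 0 0 0 0;0 0 0 0 0 0;0 0 0 0 0 0")

```text
t: 18.03
tcp_pos: [0.5012, 0.0493, 0.1727]
ee_rot: [0.0, 0.14, 0.99, -0.0]
ft_force: [-0.2, -0.4, -0.6]
finger_gap: 0.0854
finger_force: 0.0
```

```bash
python3 -c "
from h import *
go(.500,.050,.038,-16.2,5)"
```

```text
tcp [0.5012 0.0493 0.1727] F [-0.24 -0.44 -0.59] gap 0.0854 t 18.03
shift [0.0014 0.0003 0.1347] /n [0.0003 0.0001 0.0269] turn [-0.0001  0.      0.0018] yawnow -16.1
```

Emit:
arm_command(targets="0.001 0 0.03 0 0 0;0 0 0.03 0 0 0;0 0 0.03 0 0 0;0 0 0.03 0 0 0;0 0 0.015 0 0 0")

```text
t: 18.45
tcp_pos: [0.4981, 0.0491, 0.0345]
ee_rot: [-0.002, 0.14, 0.99, -0.001]
ft_force: [0.2, -0.3, -0.3]
finger_gap: 0.0854
finger_force: 0.0
```

Emit:
arm_command(targets="0 0 0 0 0 0;0 0 0 0 0 0;0 0 0 0 0 0;0 0 0 0 0 0;0 0 0 0 0 0", jaw=0)

```text
t: 18.87
tcp_pos: [0.5014, 0.0501, 0.039]
ee_rot: [0.001, 0.141, 0.99, 0.0]
ft_force: [0.1, -0.2, -1.1]
finger_gap: 0.0566
finger_force: 63.7
```

Emit:
arm_command(targets="0 0 0 0 0 0;0 0 0 0 0 0;0 0 0 0 0 0;0 0 0 0 0 0;0 0 0 0 0 0")

```text
t: 19.28
tcp_pos: [0.5009, 0.0501, 0.0384]
ee_rot: [0.001, 0.141, 0.99, 0.0]
ft_force: [-1.1, 0.0, 6.3]
finger_gap: 0.0564
finger_force: 64.5
```

Emit:
arm_command(targets="0 0 -0.01 0 0 0;0 0 -0.015 0 0 0;0 0 -0.03 0 0 0;0 0 -0.035 0 0 0;0 0 -0.035 0 0 0")

```text
t: 19.7
tcp_pos: [0.4988, 0.0499, 0.1637]
ee_rot: [-0.001, 0.141, 0.99, -0.0]
ft_force: [0.4, -0.2, -1.6]
finger_gap: 0.0564
finger_force: 64.3
```

Emit:
arm_command(targets="0 0 0 0 0 0;0 0 0 0 0 0;0 0 0 0 0 0;0 0 0 0 0 0;0 0 0 0 0 0")

```text
t: 20.12
tcp_pos: [0.4987, 0.0499, 0.1611]
ee_rot: [-0.002, 0.141, 0.99, -0.0]
ft_force: [0.3, 0.6, -1.8]
finger_gap: 0.0564
finger_force: 64.6
```

```bash
python3 -c "
from h import *
from plant import r,read_camera
f=[]
for i in range(5): read_camera('top'); f.append(r.get_state()['ft_force'][2])
print(np.round(f,1),np.mean(f))
go(.4545,.3677,.165,8.7,10)"
```

```text
[-0.9 -0.2 -1.6 -0.5 -1.4] -0.9196787920434317
tcp [0.4998 0.05   0.162 ] F [ 0.11  0.96 -1.36] gap 0.0565 t 20.37
shift [ 0.1321  0.2925 -0.003 ] /n [ 0.0132  0.0292 -0.0003] turn [-3.000e-04 -1.300e-03 -4.346e-01] yawnow -16.2
```

About 1.2 N: the nearly empty tin. To the crate.

Emit:
arm_command(targets="0.01 0.0215 0 0 0 0;0.0125 0.0275 0 0 0 0;0.0125 0.0275 0 0 0 0;0.0125 0.0275 0 0 0 0;0.0125 0.0275 0 0 0 0")

```text
t: 20.78
tcp_pos: [0.4789, 0.1942, 0.1626]
ee_rot: [-0.0, 0.141, 0.99, -0.0]
ft_force: [0.9, 0.3, -0.3]
finger_gap: 0.0564
finger_force: 64.7
```

Emit:
arm_command(targets="0.0125 0.0275 0 0 0 0;0.0125 0.0275 0 0 0 0;0.0125 0.0275 0 0 0 0;0.0125 0.0275 0 0 0 0;0.0125 0.0275 0 0 0 0")

```text
t: 21.2
tcp_pos: [0.4571, 0.3439, 0.1624]
ee_rot: [-0.0, 0.141, 0.99, -0.0]
ft_force: [0.3, 0.2, -2.0]
finger_gap: 0.0565
finger_force: 64.7
```

Emit:
arm_command(targets="0.01 0.0235 0 0 0 -0.08;0 0 0 0 0 -0.11;0 0 0 0 0 -0.11;0 0 0 0 0 -0.09;0 0 0 0 0 -0.045")

```text
t: 21.62
tcp_pos: [0.4543, 0.368, 0.1621]
ee_rot: [-0.0, -0.079, 0.997, -0.0]
ft_force: [0.7, 0.4, -0.5]
finger_gap: 0.0563
finger_force: 64.7
```

Emit:
arm_command(targets="0 0 0 0 0 0;0 0 0 0 0 0;0 0 0 0 0 0;0 0 0 0 0 0;0 0 0 0 0 0")

```text
t: 22.03
tcp_pos: [0.4545, 0.3679, 0.1627]
ee_rot: [0.0, -0.076, 0.997, -0.0]
ft_force: [-0.4, 0.6, -2.6]
finger_gap: 0.0563
finger_force: 64.7
```

```bash
python3 -c "
from h import *
go(.4545,.3677,.041,8.7,10)"
```

```text
tcp [0.4545 0.3679 0.1627] F [-0.36  0.62 -2.57] gap 0.0563 t 22.03
shift [ 1.000e-04 -2.000e-04  1.217e-01] /n [ 0.     -0.      0.0122] turn [-0.      0.     -0.0003] yawnow 8.7
```

Emit:
arm_command(targets="0 0 0.02 0 0 0;0 0 0.03 0 0 0;0 0 0.03 0 0 0;0 0 0.02 0 0 0;0 0 0.01 0 0 0")

```text
t: 22.45
tcp_pos: [0.4528, 0.3664, 0.0497]
ee_rot: [-0.002, -0.076, 0.997, -0.001]
ft_force: [-0.4, -0.3, -1.6]
finger_gap: 0.0568
finger_force: 64.7
```

Emit:
arm_command(targets="0 0 0.004 0 0 0;0 0 0.003 0 0 0;0 0 0.001 0 0 0;0 0 0 0 0 0;0 0 0 0 0 0")

```text
t: 22.87
tcp_pos: [0.4554, 0.3686, 0.046]
ee_rot: [0.001, -0.076, 0.997, 0.001]
ft_force: [-0.1, -0.2, -0.7]
finger_gap: 0.0565
finger_force: 64.7
```

Emit:
arm_command(targets="0 0 0.001 0 0 0;0 0 0.001 0 0 0;0 0 0 0 0 0;0 0 0 0 0 0;0 0 0 0 0 0")

```text
t: 23.28
tcp_pos: [0.4546, 0.3679, 0.0428]
ee_rot: [0.0, -0.076, 0.997, 0.0]
ft_force: [0.8, 0.2, -1.2]
finger_gap: 0.0564
finger_force: 64.7
```

Emit:
arm_command(targets="0 0 0.001 0 0 0;0 0 0 0 0 0;0 0 0.001 0 0 0;0 0 0 0 0 0;0 0 0 0 0 0")

```text
t: 23.7
tcp_pos: [0.4545, 0.3679, 0.0406]
ee_rot: [-0.0, -0.076, 0.997, -0.0]
ft_force: [0.4, -0.3, -1.6]
finger_gap: 0.0567
finger_force: 64.7
```

Emit:
arm_command(targets="0 0 0.001 0 0 0;0 0 0 0 0 0;0 0 0 0 0 0;0 0 0 0 0 0;0 0 0 0 0 0")

```text
t: 24.12
tcp_pos: [0.4546, 0.368, 0.0405]
ee_rot: [0.0, -0.076, 0.997, 0.0]
ft_force: [-1.7, -0.2, 5.0]
finger_gap: 0.0565
finger_force: 65.4
```

Contact. Release, rise and check.

Emit:
arm_command(targets="0 0 0 0 0 0;0 0 0 0 0 0;0 0 0 0 0 0;0 0 0 0 0 0;0 0 0 0 0 0", jaw=1)

```text
t: 24.53
tcp_pos: [0.4545, 0.3679, 0.0396]
ee_rot: [-0.0, -0.076, 0.997, -0.0]
ft_force: [-0.4, 0.2, -0.3]
finger_gap: 0.0855
finger_force: 0.0
```

Emit:
arm_command(targets="0 0 0 0 0 0;0 0 -0.02 0 0 0;0 0 -0.035 0 0 0;0 0 -0.04 0 0 0;0 0 -0.04 0 0 0")

```text
t: 24.95
tcp_pos: [0.4538, 0.3673, 0.1754]
ee_rot: [-0.001, -0.076, 0.997, -0.001]
ft_force: [0.7, 0.7, -0.4]
finger_gap: 0.0853
finger_force: 0.0
```

Emit:
arm_command(targets="0 0 -0.03 0 0 0;0 0 -0.02 0 0 0;0 0 0 0 0 0;0 0 0 0 0 0;0 0 0 0 0 0")

```text
t: 25.37
tcp_pos: [0.454, 0.3673, 0.2238]
ee_rot: [-0.001, -0.076, 0.997, -0.0]
ft_force: [-0.6, 1.3, 0.2]
finger_gap: 0.0853
finger_force: 0.0
```

```bash
python3 -c "
from plant import read_camera
import cv2
cv2.imwrite('pics/end.png',read_camera('side')['img'][:,:,::-1])"
```

```text
(no output)
```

View pics/end.png

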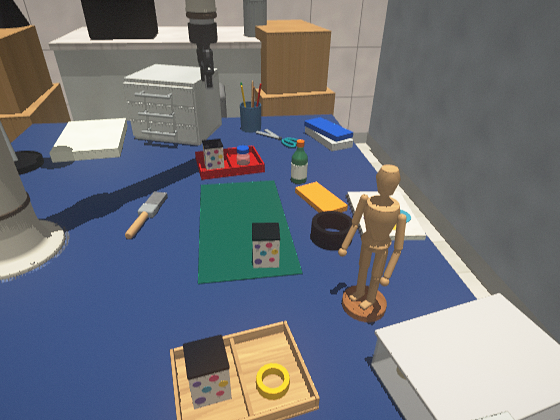

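The picture shows the full tin upright in the tray's near pocket (208,372), the light one in the crate's near pocket (213,155) and the middle one on the mat (265,245). Nothing else has moved.

```bash
python3 -c "
from plant import r
print(r.close_job())"
```

```text
the job is handed in; nothing more can be done
None
```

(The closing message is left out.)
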